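Stow the sliding boom and throw its cam lever

ROBOT

A 6-joint arm with a two-finger parallel gripper is mounted at the origin on a cart in front of the work surface, level with it; the furniture and walls round the work are solid. World frame = base frame: x ahead of the robot, y to its left, z up, the work surface at z = 0. Lengths are in m, angles in rad, forces in N, time in s.
With the tool pointing down it reaches from about 0.35 to 0.875 m from the base axis. Payload 4.2 kg.
Tool frame: the origin (TCP) lies at the very end of the fingers, on their centre line; the grasp point (between the pads) lies 19 mm behind it (env.grip_point_offset is the distance from the TCP to the grasp point, in m); z points along the fingers, x is the direction in which the jaws open and shut, and the axes are right-handed (so a half turn about z gives the same grasp; the last joint's range is limited). The gripper opens to 85 mm and grips with 20 to 120 N. Pads are 22 mm wide; open, the fingers measure 114 mm over their backs; the gripper's body (76 mm by 85 mm) begins 54 mm behind the grasp point. The pads swing forward as they close: fully open they stand 13 mm farther back than shut.
Start: joints at [1.566, 0.385, 0.008, 0, -1.194, -0.259], TCP at [0.163, 0.603, 0.231] pointing down, gripper open.
Joint ranges: [-3.14, 3.14], [-1.21, 2.06], [-1.07, 1.41], [-3.16, 2.05], [-2.99, -0.16], [-3.1, 3.1]. Speed limits (rad/s): [2.79, 2.79, 3.14, 3.14, 3.14, 3.14].

INTERFACE

Orientations are given as a rotation vector (axis times angle).
In Python, from plant import env gives the robot as it stands. The module is installed in compiled form; this text tells all that it offers.
- The arm moves only by the tool move_arm, never from a script. Its argument "moves" is one flat list of numbers, 6 for each row, row after row: the shift along the tool's x, y, z in m, then the turn, a rotation vector about the tool's x, y, z in rad. A call has 1 to 8 rows; each row is the pose to reach, as a shift and turn from the pose commanded when the call began, along the tool's axes at that moment; what a row does not reach only later rows make up. A row lasts 1/8 s, in which the tool goes at most 62.5 mm and 10.7 degrees, less where a joint would pass 70% of its speed; a pose out of reach is approached as far as the arm can. A call with a gripper value outside its range is refused whole. "grip" is the finger opening in m, from 0 to 0.0854, set as the call begins (left out, the last holds). The fingers move at their own pace and stop on an object; the grip force is fixed at half the most. Time passes only in rows, so rows that repeat a pose let the fingers close. It gives the time, the measured TCP pose, the force and the opening at its end, in the units of the state.
- env.sense(): the state, without advancing time (a new reading comes with each control period).
- env.snapshot(name): name is "side" or "top"; returns (picture, depth): 400x640x3 uint8, blue, green, red; 400x640 float32, m along the optical axis (not along the pixel's ray), 0 where there is no reading.
- env.calibration(name): a dict with "camera_matrix" (3x3 intrinsics, pixels), "T" (4x4, takes a point from camera to world coordinates). Camera axes: x right, y down, z forward; pixel columns grow to the right and rows downward; lengths in m; the calibration is good to about 2 mm. A picture is of the moment at which its call begins. calibration takes no time and is no camera call.
- env.job_done(): hands the job in, once; it reports no verdict.
Trained networks look in the newest picture that a camera, given by its name, has taken for a name from the list of things; names that differ only in an ending like _2 or _b are one class to them, and where a whole thing is asked for, a point or a joint stands for the part that bears it (a point fixed in the world has none). Each returns a list of dicts, best first, with "confidence" (0 to 1); they miss things now and then, are a little off and sometimes report something else, mostly with a low value. They report only what shows in the picture. A call takes as long as a camera call.
- env.look_for(label, camera): "rect" ([centre column, centre row, width, height] in pixels, round what is visible of it).
The state is a dict: "clock": time; "q": joint angles; "joint_vel": joint speeds; "effort": joint torques, N m; "ee_pos": TCP position; "tcp_rot": TCP orientation; "force": force on the tool from outside, world axes, zero at the start; "moment": the same for the moment, N m; "grip_width": opening from 0.0 (shut) to 1.0 (fully open).
Only numpy, scipy, OpenCV 4.12 (cv2) and the standard library are available. Lean on these libraries where they do the work, as an engineer would, in place of code of your own. Each camera call takes 0.05 s, during which the arm holds its last target. There are 200 camera calls.

TASK

Stow the steel drip boom for the drive: push it by its black knob into its guide until it sits firmly against the sprung buffer of the end stop, without ramming it, and let go. Then flip the cam lever over centre, from upright down flat towards the end stop, so that it snaps shut and clamps the boom there. Press the lever no harder than it needs and leave everything else on the worktop where it is.

Things in the scene. Friction and masses are not known exactly. Their poses are not given: they have to be found in the camera images.
- stand: Fixed aluminium stand, base 64 x 236 x 10 mm; origin on the worktop under the clamp. +y (level): direction that pushes the boom home; x across, z up. The boom's axis lies at x = 0, z = 38 mm. A V guide, at most 56 mm high, covers y = -64 to +64 mm; the end stop stands at y = +126 mm. The clamp at y = 0 has two cheeks, 52 mm over all, 77 mm high.
- boom_knob (a point): Centre of the black grip knob (28 mm diameter, 36 mm long) on the outer end of the boom: hold it here. y axis: along the boom towards the end stop. The boom is a loose steel tube, 20 mm diameter, about 0.5 kg, in the V guide; a brake shoe gives 7 to 14 N of sliding drag and holds it where it is left.
- boom_tip (a point): Inner (round) end of the boom on its axis, 192 mm from the knob centre; it is the end that meets the buffer.
- end_stop: Fixed upright plate 50 x 12 x 62 mm across the boom's axis; origin on the worktop below it. Its screw carries a rubber buffer, 20 mm diameter, facing the boom's tip. The screw's setting is not reported: the free buffer face lies 26 to 62 mm before the plate's mid plane, so feel for it. The buffer springs in 2.5 mm with 3 to 4.3 N, then is hard; the drag keeps the boom from being pushed back.
- cam_lever (a joint): Angle of the cam lever: 0 upright (open), 1.54 flat over the guide (shut, on its stop). It turns about the stand's x; its end moves up-and-over towards the stand's +y. Resistance grows to about 9 N at 60 mm from the pivot near 0.75 rad, falls to nothing at dead centre (1.40 rad), then it snaps shut by itself. Let go before that, it springs back upright.
- lever_pivot (a point): Pivot axis of the cam lever, in the middle of the clamp, 68 mm above the worktop.
- lever_end (a point): Outer end of the lever, on its centre line, 85 mm from the pivot. The lever is a black plastic paddle 18 mm wide along the pivot axis and 9 mm thick; its last 14 mm are 24 mm wide and 10 mm thick.
- shoe: Grey plastic brake shoe 26 x 32 x 7 mm between the cheeks, right above the boom; the lever presses it down on the boom (5 to 8 N open, about 40 N clamped). Origin in the middle of its underside.
- tape_roll: Cream tape roll, 33 mm diameter, 34 mm high, standing; bystander. Origin under its centre.
- needle_pack: Flat sealed pack 30 x 86 x 9 mm lying; bystander. Origin under its centre.
- white_bottle: White bottle, 61 mm diameter, 150 mm high; bystander. Origin under its centre.
- gauze_pad: Folded gauze pad 37 x 57 x 10 mm; bystander. Origin under its centre.

How it is judged:
By the outcome, as a careful person would: the job done as asked, in the order asked, and still so for the second after the job is handed in, with the robot touching nothing.
It also fails if it takes over 72 s, if anything falls off the work surface, if the arm or the gripper's body presses on something with over 40 N, if the wrist force passes 120 N, or if a joint passes its speed limit or range.

## Working session

There is one attempt and no reset: what is moved stays moved. The work goes in short steps, Python scripts to look and compute and a tool call to move; the robot and the scene stay as the last step left them, time stands still between calls to the robot, and variables do not carry over. Pictures are saved under pics/ and viewed, about 8 in all and at most 12, crops included, and the job is handed in when it is done.

Besides the shell and the picture viewer there is one more tool, called by a JSON object that holds its "fn" and its "kwargs", one argument or row to a line. move_arm: Moves the arm, as the interface text tells. Its arguments: {"type":"object","properties":{"moves":{"type":"array"},"grip":{"type":"number"}},"required":["moves"]}

```bash
mkdir -p pics; cat > h.py <<'E'
import numpy as np, cv2
from plant import env
def snap(n,f=None):
    p,d=env.snapshot(n)
    if f: cv2.imwrite('pics/'+f,p)
    return p,d
def w(n,u,v,z):
    c=env.calibration(n);K=np.array(c['camera_matrix']);T=np.array(c['T'])
    u,v,z=map(np.asarray,(u,v,z))
    P=np.stack([(u-K[0,2])*z/K[0,0],(v-K[1,2])*z/K[1,1],z],-1)
    return P@T[:3,:3].T+T[:3,3]
def px(n,P):
    c=env.calibration(n);K=np.array(c['camera_matrix']);T=np.array(c['T'])
    q=(np.asarray(P)-T[:3,3])@T[:3,:3]
    q=q@K.T
    return q[...,:2]/q[...,2:]
E
python3 - <<'E'
from h import *
np.set_printoptions(precision=4,suppress=True)
s=env.sense();print(s)
for n in('top','side'):
    p,d=snap(n,n+'0.png');c=env.calibration(n);print(n,c['T'],c['camera_matrix'])
    for l in('stand','boom_knob','boom_tip','end_stop','cam_lever','lever_end','shoe','tape_roll','needle_pack','white_bottle','gauze_pad'):
        for r in env.look_for(l,n)[:2]:
            u,v,_,_=r['rect'];z=d[int(min(v,399)),int(min(u,639))]
            print(n,l,np.round(r['rect'],0),round(r['confidence'],2),w(n,u,v,z))
E
```

```text
{'clock': 0.0, 'q': array([ 1.5656,  0.3855,  0.0066, -0.0005, -1.194 , -0.2586]), 'joint_vel': array([-0.0012, -0.001 , -0.0001,  0.0011, -0.0007, -0.0014]), 'effort': array([ -0.0005, -39.2288,  18.8404,   4.1863,  -0.0046,   0.    ]), 'ee_pos': array([0.1628, 0.6028, 0.2302]), 'tcp_rot': array([ 1.9087, -2.4932,  0.0022]), 'force': array([-0.192 , -0.2188, -0.0546]), 'moment': array([-0.0337,  0.0037,  0.0385]), 'grip_width': 0.9991231068104195}
top [[-0.0015 -0.9972  0.0742  0.48  ]
 [-0.9999  0.0003 -0.0153 -0.0148]
 [ 0.0153 -0.0742 -0.9971  1.2094]
 [ 0.      0.      0.      1.    ]] [[444.8347   0.     321.2072]
 [  0.     444.8347 206.8784]
 [  0.       0.       1.    ]]
top stand [388. 254.  92.  39.] 0.75 [ 0.4434 -0.2083  0.0446]
top boom_knob [429. 242.  84.  29.] 0.62 [ 0.4743 -0.3144  0.046 ]
top end_stop [360. 264.  35.  20.] 0.61 [ 0.4153 -0.1369  0.0062]
top lever_end [399. 252.  14.  19.] 0.44 [ 0.4503 -0.2293  0.0806]
top tape_roll [338. 177.   9.  12.] 0.51 [ 0.6526 -0.0786 -0.0015]
top needle_pack [302. 264.  25.  22.] 0.91 [0.4172 0.0173 0.0094]
top needle_pack
[... 578 characters left out ...]
6.  55.] 0.8 [ 0.4769 -0.3465  0.0494]
side boom_knob [286. 258.  18.  26.] 0.4 [ 0.4512 -0.2391  0.108 ]
side boom_tip [297. 306.  22.  56.] 0.89 [ 0.4794 -0.3507  0.0502]
side end_stop [277. 244.  15.  18.] 0.63 [ 0.4206 -0.1184  0.0411]
side cam_lever [286. 254.  16.  29.] 0.8 [ 0.4526 -0.241   0.1223]
side lever_end [286. 258.  14.  29.] 0.85 [ 0.4524 -0.241   0.1101]
side shoe [290. 276.   8.  -2.] 0.63 [ 0.4605 -0.2495  0.0484]
side shoe [357. 238.  12.  14.] 0.6 [ 0.6537 -0.0943  0.0327]
side tape_roll [357. 241.  12.  16.] 0.46 [ 0.6545 -0.0955  0.0232]
side white_bottle [313. 149.  18.  38.] 0.78 [0.5321 0.1531 0.1905]
side gauze_pad [286. 193.  15.  15.] 0.46 [0.4364 0.1673 0.0087]
```

View pics/top0.png

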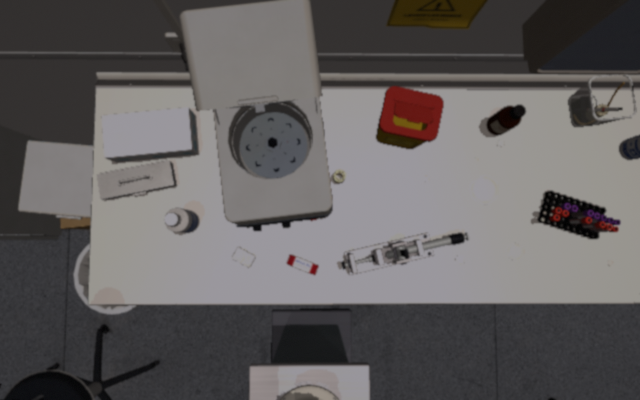

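View pics/side0.png

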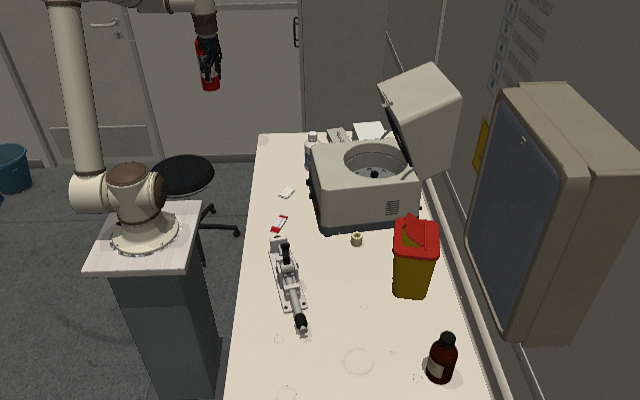

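```bash
python3 - <<'E'
from h import *
np.set_printoptions(precision=4,suppress=True)
allP=[];
for n in('top','side'):
    p,d=snap(n)
    r=(slice(215,285),slice(325,480)) if n=='top' else (slice(225,345),slice(255,325))
    cv2.imwrite(f'pics/{n}c.png',cv2.resize(p[r],None,fx=5,fy=5,interpolation=cv2.INTER_CUBIC))
    v,u=np.mgrid[r]; P=w(n,u,v,d[r]); m=(d[r]>0)
    P=P[m];C=p[r][m]
    m=(P[:,2]>0.006)&(P[:,2]<.17)&(P[:,0]>.36)&(P[:,0]<.56)&(P[:,1]>-.45)&(P[:,1]<-.06)
    P=P[m];C=C[m]
    base=P[(P[:,2]<.015)]
    print(n,len(P),'base',cv2.minAreaRect(base[:,:2].astype(np.float32)*1000))
    # boom outer part + knob
    b=P[(P[:,2]>.03)&(P[:,2]<.06)&(P[:,1]<-.31)]
    for a in np.arange(-.42,-.05,.012):
        q=P[(P[:,1]>=a)&(P[:,1]<a+.012)&(P[:,2]>.02)]
        if len(q): print(round(a+.006,3),len(q),'x',q[:,0].min(),np.median(q[:,0]),q[:,0].max(),'zmax',q[:,2].max())
    np.save(n+'.npy',np.c_[P,C])
E
```

```text
top 2357 base ((460.8616638183594, -257.55181884765625), (332.8210144042969, 186.1256866455078), 87.70426177978516)
-0.414 30 x 0.48193981778626904 0.49109216709048464 0.5003824977176575 zmax 0.05002362266392946
-0.402 38 x 0.4740931399991091 0.48718438365182765 0.5004620553276559 zmax 0.052512942595835055
-0.39 51 x 0.4714586440780349 0.48457434294255824 0.5003503195785615 zmax 0.055036706262665325
-0.378 53 x 0.4688720071451564 0.4819975022873154 0.495180653392792 zmax 0.056059091807481476
-0.366 37 x 0.46890925674802936 0.4794005668465736 0.4924697965443939 zmax 0.050576591134142035
-0.354 37 x 0.4662971511758808 0.47681504613233594 0.4873176422411209 zmax 0.05068261046577338
-0.342 33 x 0.46368026453167016 0.4742052231288162 0.48467128006493726 zmax 0.051857782205452896
-0.33 38 x 0.4610642548590571 0.47162728411009214 0.48206527847639585 zmax 0.050347110618494284
-0.318 34 x 0.45849547029336646 0.4690348775051335 0.47945915966031544 zmax 0.049912686588188704
-0.306 37 x 0.45592868863437946 0.46645111910361275 0.47684597437297205 zmax 0.051251675767771676
-0.294 60 x 0.4406575157
[... 3935 characters left out ...]
43232728840965406 zmax 0.046100034241245424
-0.138 8 x 0.42587693441812347 0.4275379009930637 0.43158010257385504 zmax 0.04644380637813361
-0.126 79 x 0.39957312546906243 0.4102300725020839 0.4290492923059745 zmax 0.06661030961549208
-0.114 91 x 0.3988805666620848 0.42628690742973463 0.4467055380273875 zmax 0.06605854843117864
-0.102 6 x 0.4288097974622308 0.4363955760902546 0.4433452130707701 zmax 0.06343944965577486
-0.09 9 x 0.4097802952174168 0.4163053727180548 0.4246635950700463 zmax 0.05137531765266523
-0.078 1 x 0.4214855917645842 0.4214855917645842 0.4214855917645842 zmax 0.046151501814072904
-0.066 4 x 0.5554077285491975 0.5582857537366288 0.5584580904442361 zmax 0.03901580980933772
```

View pics/topc.png

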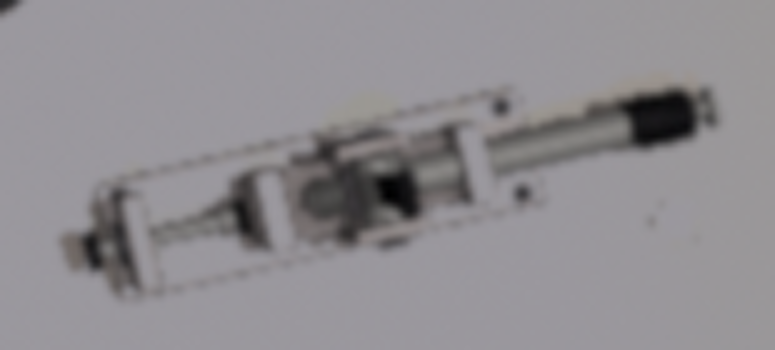

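View pics/sidec.png

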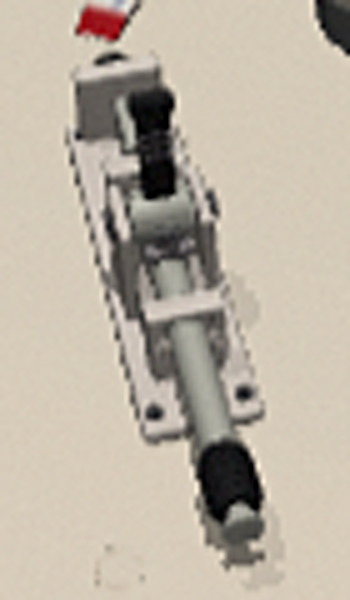

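The top crop shows the black knob at crop columns 630–697 (about pixel 458,238 in the full picture). The lever stands upright near 398,252, and the screw and buffer run leftwards to the stop plate at about 350,264. The side crop agrees. Next I fit the stand frame and plan the approach.

```bash
cat >> h.py <<'E'
from scipy.spatial.transform import Rotation as Ro
AX=np.array([-np.sin(np.radians(12.18)),np.cos(np.radians(12.18)),0]); SX=np.array([AX[1],-AX[0],0])
def rows(targets):
    """targets: (pos, R) world -> tool-frame rows from the present pose"""
    s=env.sense();R0=Ro.from_rotvec(s['tcp_rot']);p0=s['ee_pos']
    for p,R in targets:
        print(np.round(np.r_[R0.inv().apply(np.array(p)-p0),(R0.inv()*R).as_rotvec()],4).tolist())
RG=Ro.from_matrix(np.c_[-SX,-np.cross([0,0,-1],SX),[0,0,-1]])  # jaws across the boom, tool down
E
python3 - <<'E'
from h import *
np.set_printoptions(precision=4,suppress=True)
O=np.array([.4772,-.354,0])
for n in('top','side'):
    D=np.load(n+'.npy');P=D[:,:3];C=D[:,3:]
    s=(P-O)@AX;x=(P-O)@SX
    m=P[:,2]>.135; print(n,'lever end y',s[m].min(),s[m].max(),'x',x[m].min(),x[m].max(),P[m][:,2].max())
    m=(P[:,2]>.05)&(s>.2)&(abs(x)<.03); print('stop',s[m].min(),np.median(s[m]),s[m].max(),'x',x[m].min(),x[m].max())
    m=(C.max(1)<60)&(s<0)&(P[:,2]>.03); print('knob',s[m].min(),s[m].max(),'x',x[m].min(),x[m].max(),P[m][:,2].max())
    m=(s<0)&(P[:,2]>.025);print('knob all', s[m].min())
    m=(abs(P[:,2]-.057)<.004)&(abs(x)<.03)&(s<.22);h,e=np.histogram(s[m],np.arange(.02,.23,.008));print('guide',h)
print(RG.as_matrix())
RW=RG
rows([([.40,.12,.30],Ro.from_rotvec([0,0,np.radians(31)])*RG),([.485,-.387,.16],RG)])
E
```

```text
top lever end y 0.11905287909714822 0.1292936769035716 x -0.01403922531211205 0.009319589050911506 0.15513226946170944
stop 0.20293575295987404 0.24699709708253775 0.26969722215715763 x -0.028354184433024735 0.0200710210960317
knob -0.051616900444356725 -0.017556172042604186 x -0.011662497563886168 0.011600341869366525 0.056059091807481476
knob all -0.06658631934275407
guide [ 0  0  0  0  0 45 28  0  0  0  0  0  0  3 16  1  0  0 23 41  7  0  0  0
  0  0]
side lever end y 0.1160055514046153 0.12848717304033538 x -0.011301153573695039 0.01141090269628502 0.15623935819834311
stop 0.23453848686699144 0.2430046172091225 0.2674792350364079 x -0.026499790845878966 0.02182109837613273
knob -0.061120372116600395 -0.021105263900076915 x -0.012097479296200466 0.014519001917957906 0.05700924028492882
knob all -0.06799913712872545
guide [ 0  0  0  0 11 40 21  0  0  4 22 18  0  0  0  0  0  0 14 12  1  0  0  0
  0  0]
[[-0.9775 -0.211   0.    ]
 [-0.211   0.9775  0.    ]
 [-0.      0.     -1.    ]]
[0.4048, -0.3549, -0.0687, 0.0, 0.0, 0.5534]
[0.8722, -0.5692, 0.0713, 0.0, 0.0, 1.0944]
```

{"fn": "move_arm", "kwargs": {
  "moves": [0.05, -0.044, -0.0086, 0, 0, 0.069, 0.1, -0.088, -0.017, 0, 0, 0.138, 0.15, -0.132, -0.026, 0, 0, 0.207, 0.2, -0.176, -0.034, 0, 0, 0.276, 0.25, -0.22, -0.043, 0, 0, 0.345, 0.3, -0.264, -0.052, 0, 0, 0.414, 0.35, -0.308, -0.06, 0, 0, 0.483, 0.4, -0.35, -0.069, 0, 0, 0.553]
}}

```text
clock: 2.3
ee_pos: [0.3817, 0.1563, 0.2963]
tcp_rot: [-1.154, 2.92, 0.001]
force: [1.8, 0.5, -0.0]
grip_width: 1.003
```

```bash
python3 - <<'E'
from h import *
s=env.sense();print(s['clock'],s['ee_pos'],s['force'])
rows([([.485,-.390,.20],RG)])
E
```

```text
2.3 [0.38170729 0.15632429 0.29632263] [ 1.75782849  0.51320882 -0.01110937]
[0.2981, -0.4694, 0.0959, 0.0003, 0.0015, 0.5399]
```

{"fn": "move_arm", "kwargs": {
  "moves": [0.037, -0.058, 0.01, 0, 0, 0.068, 0.074, -0.116, 0.02, 0, 0, 0.135, 0.111, -0.174, 0.03, 0, 0, 0.2, 0.148, -0.232, 0.04, 0, 0, 0.27, 0.185, -0.29, 0.05, 0, 0, 0.337, 0.222, -0.348, 0.06, 0, 0, 0.405, 0.26, -0.406, 0.075, 0, 0, 0.47, 0.295, -0.46, 0.09, 0, 0, 0.54]
}}

```text
clock: 3.3
ee_pos: [0.472, -0.3294, 0.2168]
tcp_rot: [-0.332, 3.123, -0.001]
force: [0.9, -0.4, 0.5]
grip_width: 0.999
```

{"fn": "move_arm", "kwargs": {
  "moves": [0, 0, 0, 0, 0, 0, 0, 0, 0, 0, 0, 0]
}}

```text
clock: 3.55
ee_pos: [0.4714, -0.3271, 0.2167]
tcp_rot: [0.335, -3.123, -0.001]
force: [0.1, -0.9, -0.2]
grip_width: 1.0
```

```bash
python3 - <<'E'
from h import *
s=env.sense();print(s['clock'],s['ee_pos'],s['force'],s['q'])
rows([([.485,-.390,.10],RG),([.485,-.390,.017],RG)])
E
```

```text
3.55 [ 0.47144248 -0.32709955  0.21665749] [ 0.06354828 -0.88841554 -0.1615281 ] [-3.24413088e-01  3.09255628e-01 -1.42999609e-01 -1.34829209e-04
 -1.11920171e+00  5.38035842e-01]
[0.0, -0.0644, 0.1166, 0.0004, -0.0005, 0.001]
[-0.0, -0.0644, 0.1996, 0.0004, -0.0005, 0.001]
```

{"fn": "move_arm", "kwargs": {
  "moves": [0, -0.0644, 0.03, 0, 0, 0, 0, -0.0644, 0.07, 0, 0, 0, 0, -0.0644, 0.11, 0, 0, 0, 0, -0.0644, 0.15, 0, 0, 0, 0, -0.0644, 0.175, 0, 0, 0, 0, -0.0644, 0.19, 0, 0, 0, 0, -0.0644, 0.1995, 0, 0, 0, 0, -0.0644, 0.1995, 0, 0, 0]
}}

```text
clock: 4.55
ee_pos: [0.4857, -0.3897, 0.0177]
tcp_rot: [-0.337, 3.123, -0.0]
force: [0.2, 0.0, 0.1]
grip_width: 1.002
```

```bash
python3 - <<'E'
from h import *
s=env.sense();print(s['clock'],s['ee_pos'],s['force'])
rows([([.485,-.390,.017],RG)])
p,d=snap('side');cv2.imwrite('pics/s2.png',cv2.resize(p[190:350,220:370],None,fx=4,fy=4,interpolation=cv2.INTER_CUBIC)[:600])
E
```

```text
4.55 [ 0.48574208 -0.3896804   0.01774277] [0.19142424 0.01821789 0.10280594]
[0.0008, -0.0002, 0.0007, -0.0003, 0.0003, 0.0022]
```

View pics/s2.png

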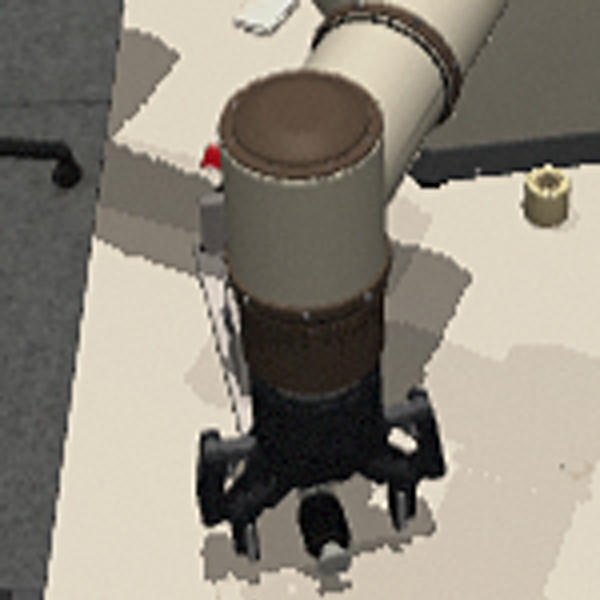

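The knob (crop 325,520) is centred between the fingers at 248 and 400. Closing in two stages.

{"fn": "move_arm", "kwargs": {
  "moves": [0, 0, 0, 0, 0, 0, 0, 0, 0, 0, 0, 0, 0, 0, 0, 0, 0, 0, 0, 0, 0, 0, 0, 0],
  "grip": 0.034
}}

```text
clock: 5.1
ee_pos: [0.4854, -0.3901, 0.0175]
tcp_rot: [-0.335, 3.123, -0.0]
force: [-0.2, 0.6, 0.2]
grip_width: 0.402
```

{"fn": "move_arm", "kwargs": {
  "moves": [0, 0, 0, 0, 0, 0, 0, 0, 0, 0, 0, 0, 0, 0, 0, 0, 0, 0, 0, 0, 0, 0, 0, 0],
  "grip": 0.02
}}

```text
clock: 5.6
ee_pos: [0.4855, -0.3901, 0.0175]
tcp_rot: [-0.336, 3.123, -0.0]
force: [-0.0, 0.5, 0.4]
grip_width: 0.309
```

{"fn": "move_arm", "kwargs": {
  "moves": [0, 0.002, 0, 0, 0, 0, 0, 0.005, 0, 0, 0, 0, 0, 0.008, 0, 0, 0, 0, 0, 0.011, 0, 0, 0, 0, 0, 0.014, 0, 0, 0, 0, 0, 0.017, 0, 0, 0, 0, 0, 0.019, 0, 0, 0, 0, 0, 0.02, 0, 0, 0, 0]
}}

```text
clock: 6.6
ee_pos: [0.4822, -0.3737, 0.018]
tcp_rot: [-0.337, 3.121, -0.008]
force: [-0.3, -11.2, -3.5]
grip_width: 0.314
```

{"fn": "move_arm", "kwargs": {
  "moves": [0, 0.001, 0, 0, 0, 0, 0, 0.002, 0, 0, 0, 0, 0, 0.003, 0, 0, 0, 0, 0, 0.004, 0, 0, 0, 0, 0, 0.005, 0, 0, 0, 0, 0, 0.006, 0, 0, 0, 0, 0, 0.007, 0, 0, 0, 0]
}}

```text
clock: 7.48
ee_pos: [0.4806, -0.3669, 0.0179]
tcp_rot: [-0.337, 3.121, -0.008]
force: [-1.4, -12.1, -2.1]
grip_width: 0.31
```

{"fn": "move_arm", "kwargs": {
  "moves": [0, 0.001, 0, 0, 0, 0, 0, 0.002, 0, 0, 0, 0, 0, 0.003, 0, 0, 0, 0, 0, 0.004, 0, 0, 0, 0]
}}

```text
clock: 7.98
ee_pos: [0.4797, -0.3629, 0.0179]
tcp_rot: [-0.337, 3.121, -0.007]
force: [-0.2, -12.0, -1.8]
grip_width: 0.307
```

{"fn": "move_arm", "kwargs": {
  "moves": [0, 0.001, 0, 0, 0, 0, 0, 0.002, 0, 0, 0, 0, 0, 0.003, 0, 0, 0, 0]
}}

```text
clock: 8.35
ee_pos: [0.479, -0.3599, 0.0179]
tcp_rot: [-0.337, 3.121, -0.007]
force: [-0.7, -11.7, -2.2]
grip_width: 0.308
```

```bash
python3 - <<'E'
from h import *
for n in('top','side'):
    p,d=snap(n)
    r=(slice(235,280),slice(335,425)) if n=='top' else (slice(220,300),slice(255,315))
    cv2.imwrite(f'pics/{n}4.png',cv2.resize(p[r],None,fx=7,fy=7,interpolation=cv2.INTER_CUBIC))
E
```

```text
(no output)
```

View pics/top4.png

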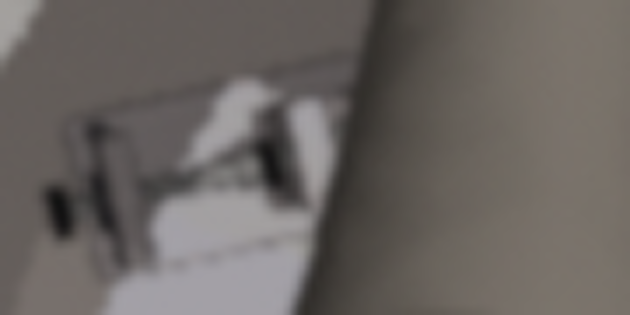

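The top crop shows the thin screw running from the plate to a dark buffer at about pixel 373,257, right at the end of the guide. Contact should come soon, so I go on in small steps.

{"fn": "move_arm", "kwargs": {
  "moves": [0, 0.0005, 0, 0, 0, 0, 0, 0.001, 0, 0, 0, 0, 0, 0.0015, 0, 0, 0, 0]
}}

```text
clock: 8.82
ee_pos: [0.479, -0.3593, 0.0181]
tcp_rot: [-0.337, 3.12, -0.009]
force: [-0.9, -15.6, -2.6]
grip_width: 0.307
```

{"fn": "move_arm", "kwargs": {
  "moves": [0, 0.0005, 0, 0, 0, 0, 0, 0.001, 0, 0, 0, 0, 0, 0.0015, 0, 0, 0, 0]
}}

```text
clock: 9.2
ee_pos: [0.4788, -0.358, 0.0182]
tcp_rot: [-0.337, 3.12, -0.01]
force: [-0.9, -16.1, -3.3]
grip_width: 0.309
```

{"fn": "move_arm", "kwargs": {
  "moves": [0, 0.0005, 0, 0, 0, 0, 0, 0.001, 0, 0, 0, 0, 0, 0.0015, 0, 0, 0, 0]
}}

```text
clock: 9.57
ee_pos: [0.4788, -0.357, 0.0183]
tcp_rot: [-0.338, 3.119, -0.011]
force: [-1.4, -18.4, -3.9]
grip_width: 0.309
```

{"fn": "move_arm", "kwargs": {
  "moves": [0, 0.0005, 0, 0, 0, 0, 0, 0.001, 0, 0, 0, 0]
}}

```text
clock: 9.82
ee_pos: [0.4789, -0.3569, 0.0185]
tcp_rot: [-0.338, 3.119, -0.013]
force: [-1.0, -21.2, -3.7]
grip_width: 0.308
```

The boom is hard against the buffer: 0.1 mm of travel for +2.8 N. I'll take the pressure off the arm, then let go.

{"fn": "move_arm", "kwargs": {
  "moves": [0, -0.001, 0, 0, 0, 0, 0, -0.002, 0, 0, 0, 0, 0, -0.003, 0, 0, 0, 0, 0, -0.004, 0, 0, 0, 0, 0, -0.004, 0, 0, 0, 0]
}}

```text
clock: 10.45
ee_pos: [0.4783, -0.3571, 0.0179]
tcp_rot: [-0.336, 3.122, -0.004]
force: [-1.0, -6.5, 0.6]
grip_width: 0.308
```

{"fn": "move_arm", "kwargs": {
  "moves": [0, -0.001, 0, 0, 0, 0, 0, -0.001, 0, 0, 0, 0]
}}

```text
clock: 10.7
ee_pos: [0.4782, -0.3571, 0.0178]
tcp_rot: [-0.336, 3.123, -0.002]
force: [-1.3, -6.0, 3.6]
grip_width: 0.307
```

{"fn": "move_arm", "kwargs": {
  "moves": [0, 0, 0, 0, 0, 0, 0, 0, 0, 0, 0, 0, 0, 0, 0, 0, 0, 0, 0, 0, 0, 0, 0, 0, 0, 0, 0, 0, 0, 0],
  "grip": 0.07
}}

```text
clock: 11.32
ee_pos: [0.4781, -0.3562, 0.0174]
tcp_rot: [0.336, -3.124, -0.0]
force: [-0.1, -0.2, -0.3]
grip_width: 0.822
```

```bash
python3 - <<'E'
from h import *
L=np.array([.4506,-.2333,0])
T=[L-AX*.045+[0,0,.24],L-AX*.045+[0,0,.136]]
c=env.sense()['ee_pos'];rows([([c[0],c[1],.24],RG)]+[(t,RG) for t in T])
E
```

```text
[0.0, 0.0, -0.2226, 0.0001, -0.0, 0.0015]
[0.0008, 0.0809, -0.2226, 0.0001, -0.0, 0.0015]
[0.0008, 0.0809, -0.1186, 0.0001, -0.0, 0.0015]
```

{"fn": "move_arm", "kwargs": {
  "moves": [0, 0, -0.02, 0, 0, 0, 0, 0, -0.05, 0, 0, 0, 0, 0, -0.09, 0, 0, 0, 0, 0, -0.119, 0, 0, 0, 0, 0, -0.119, 0, 0, 0]
}}

```text
clock: 11.95
ee_pos: [0.4795, -0.357, 0.1393]
tcp_rot: [-0.335, 3.118, -0.005]
force: [0.2, -0.4, 0.7]
grip_width: 0.82
```

{"fn": "move_arm", "kwargs": {
  "moves": [0, 0.02, 0, 0, 0, 0, 0, 0.045, 0, 0, 0, 0, 0, 0.065, 0, 0, 0, 0, 0, 0.08, 0, 0, 0, 0, 0, 0.08, 0, 0, 0, 0, 0, 0.08, 0, 0, 0, 0],
  "grip": 0
}}

```text
clock: 12.7
ee_pos: [0.4614, -0.2784, 0.1365]
tcp_rot: [-0.336, 3.123, -0.001]
force: [-0.2, -0.8, 0.3]
grip_width: -0.001
```

```bash
python3 - <<'E'
from h import *
s=env.sense();print(s['clock'],s['ee_pos'],s['force'],s['grip_width'],s['q'])
p,d=snap('side');cv2.imwrite('pics/s5.png',cv2.resize(p[190:350,220:370],None,fx=4,fy=4,interpolation=cv2.INTER_CUBIC)[:600])
L=np.array([.4506,-.2333,.068]);Z=np.array([0,0,1.])
h=.011
T=[]
for th in np.r_[0,np.arange(.1,1.46,.1),1.45]:
    r=.066+.006*np.sin(th)
    T.append((L+AX*(r*np.sin(th)-.0045*np.cos(th)-h)+Z*(r*np.cos(th)+.0045*np.sin(th)),RG))
rows(T)
E
```

```text
12.7 [ 0.46144902 -0.27839663  0.13647709] [-0.15427062 -0.82034852  0.34834911] -0.0008108870922270554 [-2.41679283e-01  3.29986409e-01 -3.36835840e-01  2.80234910e-04
 -9.03474434e-01  4.55650182e-01]
[0.001, 0.031, 0.0024, -0.0003, 0.0003, 0.0011]
[0.001, 0.0377, 0.0017, -0.0003, 0.0003, 0.0011]
[0.001, 0.0444, 0.0016, -0.0003, 0.0003, 0.0011]
[0.001, 0.0512, 0.0023, -0.0003, 0.0003, 0.0011]
[0.0009, 0.058, 0.0037, -0.0003, 0.0003, 0.0011]
[0.0009, 0.0646, 0.0058, -0.0003, 0.0003, 0.0011]
[0.0009, 0.071, 0.0086, -0.0003, 0.0003, 0.0011]
[0.0009, 0.0771, 0.012, -0.0003, 0.0003, 0.0011]
[0.0009, 0.0828, 0.0162, -0.0003, 0.0003, 0.0011]
[0.0009, 0.0881, 0.0209, -0.0003, 0.0003, 0.0011]
[0.0009, 0.0928, 0.0262, -0.0003, 0.0003, 0.0011]
[0.0009, 0.097, 0.032, -0.0003, 0.0003, 0.0011]
[0.0009, 0.1006, 0.0382, -0.0003, 0.0003, 0.0011]
[0.0009, 0.1035, 0.0448, -0.0003, 0.0003, 0.0011]
[0.0009, 0.1056, 0.0517, -0.0003, 0.0003, 0.0011]
[0.0009, 0.1064, 0.0552, -0.0003, 0.0003, 0.0011]
```

View pics/s5.png

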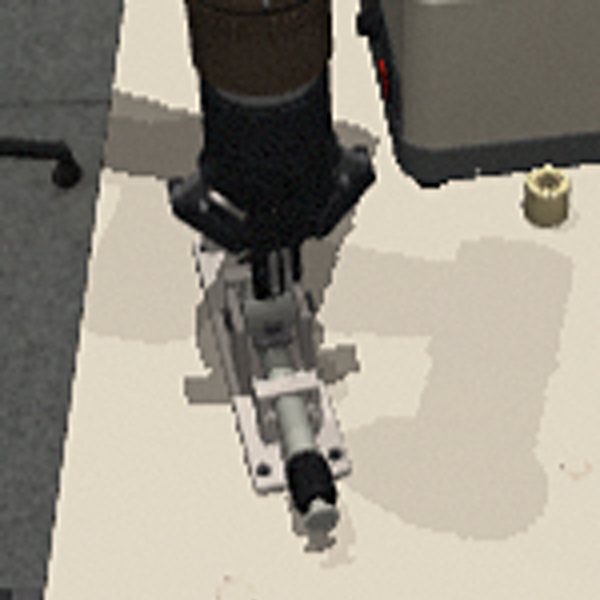

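The picture shows the boom home (knob at crop 312,485) and the shut fingers behind the lever, in line with it. Now the lever flip.

{"fn": "move_arm", "kwargs": {
  "moves": [0.001, 0.015, 0.0024, 0, 0, 0, 0.001, 0.025, 0.0024, 0, 0, 0, 0.001, 0.031, 0.0024, 0, 0, 0, 0.001, 0.0377, 0.0017, 0, 0, 0, 0.001, 0.0444, 0.0016, 0, 0, 0]
}}

```text
clock: 13.38
ee_pos: [0.4509, -0.2351, 0.1348]
tcp_rot: [-0.336, 3.123, -0.002]
force: [1.5, -5.0, -4.6]
grip_width: -0.007
```

```bash
cat >> h.py <<'E'
def lev():
    s=env.sense();c=s['ee_pos']-np.array([.4506,-.2333,.068]);f=s['force']
    y=c@AX+.011;z=c[2];rr=np.hypot(y,z);th=np.arctan2(y,z)+np.arcsin(.0045/rr)
    print('t',round(s['clock'],2),'th',round(th,3),'r',round(rr,4),'Fy',round(f@AX,2),'Fx',round(f@SX,2),'Fz',round(f[2],2))
    return th
E
python3 -c "
from h import *
lev()"
```

```text
t 13.38 th 0.204 r 0.0674 Fy -5.19 Fx 0.4 Fz -4.58
```

{"fn": "move_arm", "kwargs": {
  "moves": [0, 0.0068, 0.0007, 0, 0, 0, 0, 0.0138, 0.0021, 0, 0, 0, 0, 0.0206, 0.0042, 0, 0, 0, 0, 0.0272, 0.007, 0, 0, 0]
}}

```text
clock: 13.88
ee_pos: [0.446, -0.2098, 0.1287]
tcp_rot: [-0.337, 3.121, -0.006]
force: [0.8, -10.6, -0.2]
grip_width: -0.0
```

```bash
python3 -c "
from h import *
lev()"
```

```text
t 13.88 th 0.587 r 0.0701 Fy -10.51 Fx -1.4 Fz -0.2
```

{"fn": "move_arm", "kwargs": {
  "moves": [0, 0.0065, 0.004, 0, 0, 0, 0, 0.0122, 0.0086, 0, 0, 0, 0, 0.0175, 0.0135, 0, 0, 0, 0, 0.022, 0.019, 0, 0, 0]
}}

```text
clock: 14.38
ee_pos: [0.4413, -0.1883, 0.1103]
tcp_rot: [-0.337, 3.121, -0.005]
force: [-1.0, -9.1, 2.3]
grip_width: 0.002
```

```bash
python3 -c "
from h import *
lev()"
```

```text
t 14.38 th 0.996 r 0.0709 Fy -8.65 Fx -2.88 Fz 2.35
```

{"fn": "move_arm", "kwargs": {
  "moves": [0, 0.0042, 0.0058, 0, 0, 0, 0, 0.0075, 0.012, 0, 0, 0, 0, 0.01, 0.0186, 0, 0, 0]
}}

```text
clock: 14.75
ee_pos: [0.4389, -0.1776, 0.0911]
tcp_rot: [-0.336, 3.122, -0.002]
force: [0.1, -4.7, 3.1]
grip_width: 0.001
```

```bash
python3 -c "
from h import *
lev()"
```

```text
t 14.75 th 1.305 r 0.0717 Fy -4.6 Fx -0.85 Fz 3.15
```

{"fn": "move_arm", "kwargs": {
  "moves": [0, 0.001, 0.0035, 0, 0, 0, 0, 0.001, 0.007, 0, 0, 0, 0, 0.001, 0.0095, 0, 0, 0]
}}

```text
clock: 15.12
ee_pos: [0.4374, -0.1757, 0.0802]
tcp_rot: [0.335, -3.123, -0.001]
force: [0.6, 0.1, -0.0]
grip_width: 0.001
```

```bash
python3 -c "
from h import *
lev()"
```

```text
t 15.12 th 1.462 r 0.0712 Fy -0.01 Fx 0.63 Fz -0.03
```

The force dropped to zero past dead centre, so the lever has snapped over. I'll back off and look.

{"fn": "move_arm", "kwargs": {
  "moves": [0, 0, -0.02, 0, 0, 0, 0, 0, -0.06, 0, 0, 0, 0, 0.03, -0.11, 0, 0, 0, 0, 0.09, -0.16, 0, 0, 0, 0, 0.15, -0.18, 0, 0, 0, 0, 0.21, -0.18, 0, 0, 0, 0, 0.27, -0.18, 0, 0, 0, 0, 0.3, -0.18, 0, 0, 0]
}}

```text
clock: 16.12
ee_pos: [0.3728, 0.1191, 0.2607]
tcp_rot: [0.339, -3.123, -0.001]
force: [0.6, 0.3, 0.0]
grip_width: -0.001
```

{"fn": "move_arm", "kwargs": {
  "moves": [0, 0, 0, 0, 0, 0, 0, 0, 0, 0, 0, 0, 0, 0, 0, 0, 0, 0]
}}

```text
clock: 16.5
ee_pos: [0.3741, 0.1161, 0.2604]
tcp_rot: [0.333, -3.123, 0.001]
force: [0.6, 0.4, 0.2]
grip_width: -0.002
```

```bash
python3 - <<'E'
from h import *
np.set_printoptions(precision=4,suppress=True)
s=env.sense();print(s['clock'],s['ee_pos'],s['force'])
O=np.array([.4772,-.354,0]);ims=[]
for n in('top','side'):
    p,d=snap(n)
    r=(slice(215,285),slice(325,480)) if n=='top' else (slice(225,345),slice(255,325))
    ims.append(cv2.resize(p[r],None,fx=4,fy=4,interpolation=cv2.INTER_CUBIC)if n=='side' else cv2.resize(p[r],None,fx=3.2,fy=3.2,interpolation=cv2.INTER_CUBIC))
    r=(slice(200,400),slice(250,480));v,u=np.mgrid[r];P=w(n,u,v,d[r]);m=d[r]>0;P=P[m];C=p[r][m]
    sy=(P-O)@AX;x=(P-O)@SX
    m=(abs(x)<.02)&(sy<.1)&(sy>-.15)&(P[:,2]>.025)&(P[:,2]<.06);print(n,'outer end',sy[m].min(),'knob',sy[m&(C.max(1)<60)].min(),sy[m&(C.max(1)<60)&(sy<.06)].max())
    for a in np.arange(.115,.235,.012):
        m=(abs(x)<.012)&(sy>a)&(sy<a+.012)&(P[:,2]<.2)
        if m.any():print(' y',round(a+.006-.1235,3),'zmax',P[m][:,2].max())
    for l in('tape_roll','needle_pack','white_bottle','gauze_pad','cam_lever'):
        for q in env.look_for(l,n)[:1]: 
            a,b=q['rect'][:2];print(l,np.round(q['rect']),round(q['confidence'],2))
a,b=ims;H=max(a.shape[0],b.shape[0]);f=lambda i:cv2.copyMakeBorder(i,0,H-i.shape[0],0,0,cv2.BORDER_CONSTANT)
cv2.imwrite('pics/end.png',np.hstack([f(a),f(b)]))
E
```

```text
16.5 [0.3741 0.1161 0.2604] [0.5728 0.398  0.1798]
top outer end -0.03196137387782526 knob -0.016671285612386226 0.015870049005667075
 y -0.002 zmax 0.08385035527771545
 y 0.01 zmax 0.08257312688474783
 y 0.022 zmax 0.07620688289221533
 y 0.034 zmax 0.07770200668853078
 y 0.045 zmax 0.07804968735662587
 y 0.057 zmax 0.08018723533975058
 y 0.07 zmax 0.07928278033334113
 y 0.081 zmax 0.07850186473753595
 y 0.093 zmax 0.0432617436962881
 y 0.105 zmax 0.04484042390764609
tape_roll [339. 175.  11.  13.] 0.71
needle_pack [304. 263.  28.  26.] 0.61
white_bottle [183. 220.  32.  23.] 0.83
gauze_pad [246. 257.  20.  15.] 0.56
cam_lever [392. 255.  40.  22.] 0.57
side outer end -0.034163209365105196 knob -0.023352229669153842 0.011993048134712558
 y -0.002 zmax 0.08415323913076589
 y 0.01 zmax 0.08004992259307686
 y 0.022 zmax 0.07754028895608234
 y 0.034 zmax 0.07790840518763753
 y 0.045 zmax 0.07821171765436963
 y 0.057 zmax 0.07768699919916411
 y 0.07 zmax 0.07921581299388458
 y 0.081 zmax 0.07669982827871935
 y 0.105 zmax 0.014182669989232233
tape_roll [356. 238.  12.  16.] 0.53
needle_pack [280. 225.  14.  13.] 0.75
white_bottle [313. 150.  19.  36.] 0.72
gauze_pad [286. 191.  14.  16.] 0.6
cam_lever [284. 260.  20.  28.] 0.82
```

View pics/end.png

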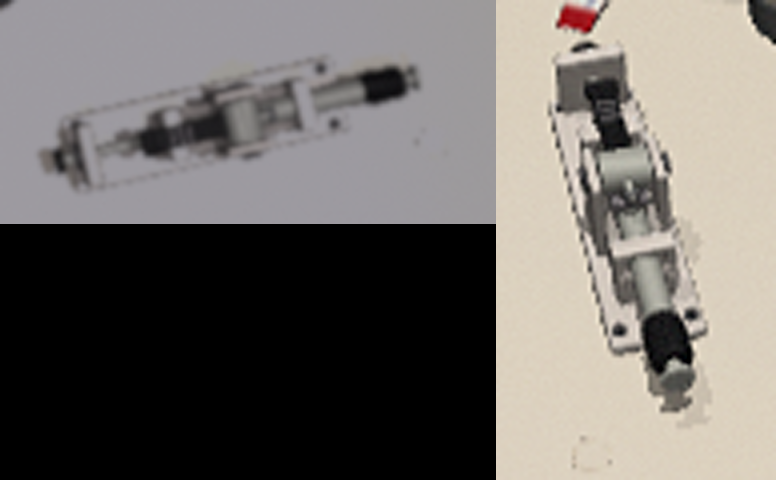

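The final picture shows the lever lying flat towards the stop (black paddle at 130–230,130 in the left half) and the boom home with its knob at 385,85. The bystanders are where they were. Handing in.

```bash
python3 -c "
from plant import env
env.job_done();print(env.sense()['clock'])"
```

```text
the job is handed in; nothing more can be done
the job is handed in; nothing more can be done
```

The boom is stowed and clamped, and I handed the job in at about 17 s on the robot's clock (limit 72 s).

- **Boom:** I gripped the knob and pushed it home, about 34 mm in all, slowing down for the last few millimetres. The steady drag was about 12 N, and the buffer then sprang in over roughly 2.5–3 mm. It went hard at 21 N, with only 0.1 mm of travel for the last 2.8 N. I eased the push to about 6 N before opening the fingers.
- **Lever:** I pushed it over with the shut fingers, with about 10.5 N at the highest reading. At about 1.46 rad the contact force fell to zero, so it had snapped shut by itself, and I backed off.
- **Last checks:** Both cameras show the lever level over the guide and the knob about 34 mm further in. The force on the tool was near zero with the arm clear. All four bystanders were still within about 3 pixels of where they started, except the needle pack in the side view: the network had no reading for it there at the start to compare with. The lever's measured height came out about 5 mm above nominal; the guide's and stop's heights also read about 4–6 mm high before anything had moved, so I take this as camera error.

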